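Kit the bearing dish and turn its lip to the bin

TASK

Set the brass dust cap, rim down, fully into the white pocket of the blue dish and let go of it. Then lift the dish by its black grip a few centimetres straight up off the red mat and, the short way round and keeping it level with the steel ball in the middle all the time, give it a quarter turn so that its yellow lip points at the clear tilt-out bin. Finish still holding the dish there, steady above the mat with cap and ball aboard, and leave the tyre lever and the tin box where they are.

Things in the scene. Friction and masses are not known exactly. Their poses are not given: they have to be found in the camera images.
- dish: Loose blue round dish, about 450 g, 148 mm across, rim 18 mm high, lying on the red mat. Origin: centre of its underside; +x points to the yellow pouring lip, -x to the white pocket, z up. Its inside slopes down about 8 degrees to a flat centre 16 mm across that is 3 mm above the underside; the ball rests there. A steel arch handle 99 mm high spans it along its y axis, over the ball.
- dish_grip (a point): Centre of the black grip block at the top of the arch, on the dish's axis 95 mm above its underside; the block is 18 mm thick along dish x, 44 mm along dish y, 30 mm high (80 to 110 mm above the underside). Axes as the dish's. Fingers closing along dish x take it by its flat sides from above.
- dish_pocket (a point): Centre of the floor of the round white pocket at the dish's -x end, 105 mm from the dish's axis: inner diameter 50 mm, floor 4 mm and rim 10 mm above the dish's underside, outer diameter 58 mm. It stands on the mat's level by its own underside. Axes as the dish's.
- dish_lip (a point): Tip of the yellow pouring lip, 110 mm from the dish's axis along dish +x.
- ball_center (a point): Centre of the loose steel bearing ball, 24 mm in diameter, 56 g.
- cap_mid (a point): Centre of the brass dust cap, 15 mm above its underside: a rim (flange) 46 mm across and 4 mm thick at the bottom, above it a body 34 mm across to a height of 27 mm and a bevelled top at 30 mm. About 40 g; it stands rim down on the shelf (shelf surface z = 0), z up.
- cap_base (a point): Centre of the underside of the cap's rim.
- cap: The same brass dust cap; origin at the centre of the underside of its rim.
- mat: Red hard silicone mat, fixed, 200 x 200 x 4 mm; origin at the centre of its underside, on the shelf.
- bin_mid (a point): Middle of the tilt-out bin, 60 mm above the shelf.
- bin: Tilt-out bin with a low white cradle and a clear open bucket leaning to its -x, fixed, about 140 x 116 x 125 mm; origin at the centre of its underside. It stands left or right of the mat.
- tin: Closed tin box with a green lid, 124 x 89 x 69 mm, 0.7 kg, on the other side of the mat; origin at the centre of its underside.
- lever: Brushed aluminium tyre lever lying flat along its x, 122 x 16 x 10 mm; origin at its underside near the middle.
Mind the look-alikes: they are no part of the job. Of the things that look like the cap, the smaller one is meant. There is more than one size of the tin; the job needs the smaller.

How it is judged:
On the way, in this order (a step that is already met when the one before it is completed fails the run):
1. the cap is seated rim down in the pocket and let go, the dish still on the mat (horizontal distance between cap_base and dish_pocket below 0.005 m and z of cap_base in the frame of dish_pocket between -0.003 and 0.003 m and angle between cap_base's own z axis and vertical below 0.15 rad and contact force between the fingers and cap below 0.05 N and height (world z) of dish below 0.012 m), for 0.2 s.
2. the dish is lifted level off the mat by the fingers, cap and ball aboard (horizontal distance between cap_base and dish_pocket below 0.005 m and z of cap_base in the frame of dish_pocket between -0.003 and 0.003 m and angle between cap_base's own z axis and vertical below 0.15 rad and height (world z) of dish above 0.024 m and horizontal distance between dish and mat below 0.06 m and angle between dish's own z axis and vertical below 0.1 rad and contact force between the fingers and dish above 1 N), for 0.1 s.
3. the held dish is turned so that its lip points at the bin (all of step 2 and x of bin_mid in the frame of dish above 0.12 m and y of bin_mid in the frame of dish between -0.06 and 0.06 m), for 0.2 s.
At the end, for the whole second after the job is handed in: Fingers hold the dish 20 mm or more above the mat, axis within 60 mm of its centre, level within 0.1 rad, steady, touching nothing else; bin middle within 60 mm of the lip's line; cap rim down in the pocket (5 mm, home to 3 mm), not held; ball within 15 mm of the dish axis (all of step 3 and contact force between dish and mat below 0.05 N and contact force between dish and bin below 0.05 N and contact force between dish and tin below 0.05 N and contact force between dish and lever below 0.05 N and contact force between the fingers and cap below 0.05 N and horizontal distance between ball_center and dish below 0.015 m and z of ball_center in the frame of dish below 0.022 m and linear speed of dish below 0.03 m/s and angular speed of dish below 0.2 rad/s); the arm keeps its last pose, push and grip.
It fails at once if the ball rolls more than 30 mm from the dish's middle (horizontal distance between ball_center and dish above 0.03 m).
It fails at once if the dish is tilted more than 0.2 rad (angle between dish's own z axis and vertical above 0.2 rad).
It fails at once if the dish is turned the long way round, its lip away from the bin (x of bin_mid in the frame of dish below -0.15 m).
It fails at once if the tyre lever is moved more than 20 mm (distance of lever from where it was at the start of the episode above 0.02 m).
It fails at once if the tin box is moved more than 20 mm (distance of tin from where it was at the start of the episode above 0.02 m).
It also fails if it takes over 58 s, if anything falls off the work surface, if the arm or the gripper's body presses on something with over 40 N, if the wrist force passes 120 N, or if a joint passes its speed limit or range.

ROBOT

A 7-joint arm with a two-finger parallel gripper is mounted at the origin on the work surface. World frame = base frame: x ahead of the robot, y to its left, z up, the work surface at z = 0. Lengths are in m, angles in rad, forces in N, time in s.
With the tool pointing down it reaches from about 0.425 to 0.95 m from the base axis. Payload 16.7 kg.
Tool frame: the origin (TCP) lies between the finger pads; the fingertips stand 19 mm ahead of it and the grasp point (between the pads) is the TCP (r.tips_ahead is the distance from the TCP to the fingertips, in m); z points along the fingers, y is the direction in which the jaws open and shut (so a half turn about z gives the same grasp; the last joint's range is limited). The gripper opens to 94 mm and grips with 3 to 60 N. Pads are 16 mm wide; open, the fingers measure 119 mm over their backs; the gripper's body (75 mm by 177 mm) begins 78 mm behind the grasp point.
Start: joints at [-1.395, 0.426, 0.074, 1.606, -0.034, 1.111, -0.067], TCP at [0.216, 0.639, 0.224] pointing down, gripper open.
Joint ranges: [-2.85, 2.85], [-0.5, 2.14], [-1.23, 1.37], [0.21, 2.46], [-1.02, 4.16], [0.16, 2.05], [-2.73, 2.73]. Speed limits (rad/s): [1.89, 1.89, 2.39, 2.39, 3.01, 3.01, 3.01].

INTERFACE

Orientations are given as a rotation vector (axis times angle).
In Python, from rig import r gives the robot as it stands.
- The arm moves only by the shell command python3 -m creep 'ROWS' [FORCE]. ROWS is JSON, a list that holds one entry, the list of rows, each a list of 7 numbers: the shift along the tool's x, y, z in mm, then the turn, a rotation vector about the tool's x, y, z in rad, then the gripper command: -1 is shut, 1 is fully open, values between are in proportion. A call has 1 to 8 rows; each row shifts and turns the pose as measured when the row begins, along the tool's axes as they then stand; what a row does not reach is not made up. A row lasts 1/10 s, in which the tool goes at most 50 mm and 8.59 degrees, less where a joint would pass 70% of its speed; a pose out of reach is approached as far as the arm can. A call is refused whole if a number of a shift passes 50 or a number of a turn 0.15, either way. A call with a gripper value outside its range is refused whole. The fingers move at their own pace and stop on an object; FORCE is the grip in N (left out, the last holds). Time passes only in rows, so rows that do not move let the fingers close. It gives the time, the measured TCP pose, the force and the opening at its end, in the units of the state.
- r.observe(): the state, without advancing time (a new reading comes with each control period).
- r.capture(name): name is "scene" or "top" or "wrist"; returns a dict with "img" (420x560x3 uint8, blue, green, red), "fovy" (degrees; the focal length in pixels is half the picture's height over the tangent of half this angle, whatever the lens; pixels are square), "cx", "cy" (the principal point, pixels), "view" (4x4, takes a point from world to camera coordinates). Camera axes: x right, y up, looking along -z (the intrinsics and any distortion apply to the point x, -y, -z); pixel columns grow to the right and rows downward; lengths in m; the calibration is good to about 2 mm. A picture is of the moment at which its call begins. There is no depth.
- r.close_job(): hands the job in, once; it reports no verdict.
Trained networks look in the newest picture that a camera, given by its name, has taken for a name from the list of things; names that differ only in an ending like _2 or _b are one class to them, and where a whole thing is asked for, a point or a joint stands for the part that bears it (a point fixed in the world has none). Each returns a list of dicts, best first, with "p" (0 to 1); they miss things now and then, are a little off and sometimes report something else, mostly with a low value. They report only what shows in the picture. A call takes as long as a camera call. They do not tell look-alikes from the thing itself.
- r.regions_of(camera, label): "mask" (420x560 bool, what is visible of it) and "bbox" ([left, top, right, bottom] in pixels, round what is visible of it).
- r.landmark_of(camera, label): "uv" ([column, row] in pixels: a listed point, or the origin of a listed thing).
The state is a dict: "t": time; "q": joint angles; "joint_velocities": joint speeds; "tau": joint torques, N m; "tcp_pos": TCP position; "ee_rot": TCP orientation; "ft_force": force on the tool from outside, world axes, zero at the start; "moment": the same for the moment, N m; "grip_width": opening from 0.0 (shut) to 1.0 (fully open).
Only numpy, scipy, OpenCV 4.12 (cv2) and the standard library are available. Lean on these libraries where they do the work, as an engineer would, in place of code of your own. Each camera call takes 0.05 s, during which the arm holds its last target.

## Working session

There is one attempt and no reset: what is moved stays moved. The work goes in short steps, Python scripts to look and compute and a shell command to move; the robot and the scene stay as the last step left them, time stands still between calls to the robot, and variables do not carry over. Pictures are saved under pics/ and viewed, and the job is handed in when it is done.

```bash
ls; mkdir -p pics; python3 - <<'E'
from rig import r
import cv2
s=r.observe(); print(s)
for c in ("scene","top","wrist"):
    d=r.capture(c); cv2.imwrite(f"pics/{c}0.png",d["img"]); print(c,d["fovy"],d["cx"],d["cy"],[k for k in d]); print(d["view"])
E
```

```text
pics
{'t': 0.0, 'q': array([-1.39449948,  0.42673132,  0.07384814,  1.60662967, -0.03408952,
        1.11079058, -0.06708148]), 'joint_velocities': array([ 0.00030937, -0.00031769,  0.00250799, -0.00018871, -0.00072242,
       -0.00135629, -0.00113438]), 'tau': array([ 1.44911330e-03, -9.35810709e+01,  3.66705827e+00, -4.54191792e+01,
       -4.88686713e-02,  2.01509648e-02,  1.29913456e-04]), 'tcp_pos': array([0.21593739, 0.63907835, 0.22376598]), 'ee_rot': array([-5.09493034e-01, -3.09989440e+00,  2.03453794e-03]), 'ft_force': array([-0.19085442, -0.7969741 , -0.70338138]), 'moment': array([0.02420964, 0.02438142, 0.01571781]), 'grip_width': 0.9985047484107564}
scene 45.81595745274643 285.9286345971086 209.82345302215194 ['img', 'fovy', 'cx', 'cy', 'view']
[[ 0.32355723  0.94615992 -0.0095983  -0.25338803]
 [-0.70887543  0.24910746  0.65987961  0.3403145 ]
 [ 0.62674264 -0.20670482  0.75131004 -1.49578643]
 [ 0.          0.          0.          1.        ]]
top 53.11618967027525 274.8847379750385 217.18306302831434 ['img', 'fovy', 'cx', 'cy', 'view']
[[-0.00373    -0.99997776  0.005529    0.09305965]
 [ 0.99410606 -0.00310892  0.10836732 -0.56853296]
 [-0.10834772  0.00590062  0.99409555 -1.17027859]
 [ 0.          0.          0.          1.        ]]
wrist 70.55297944524952 280.166192961091 213.55452852278046 ['img', 'fovy', 'cx', 'cy', 'view']
[[ 0.32021782  0.94734324 -0.00115681 -0.67449291]
 [-0.90721066  0.30630023 -0.28835567  0.02978785]
 [-0.27281747  0.0933861   0.95752267 -0.39368846]
 [ 0.          0.          0.          1.        ]]
```

View pics/scene0.png

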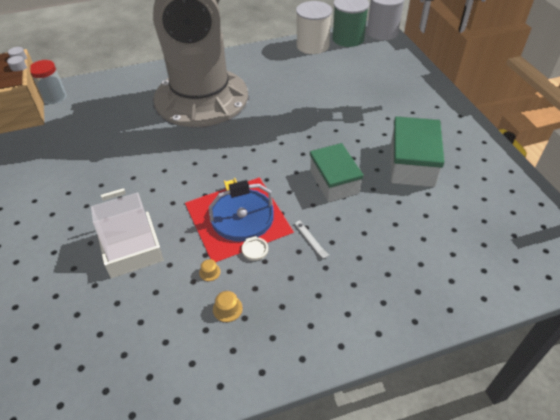

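View pics/top0.png

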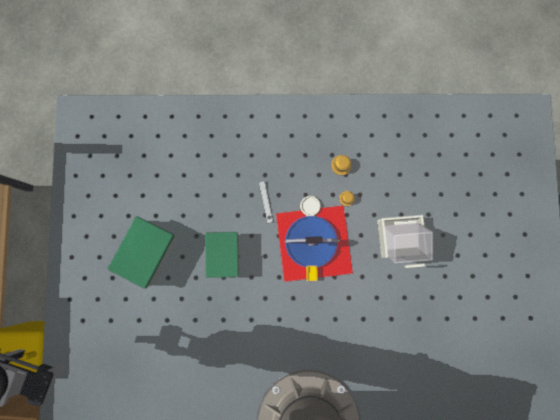

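View pics/wrist0.png

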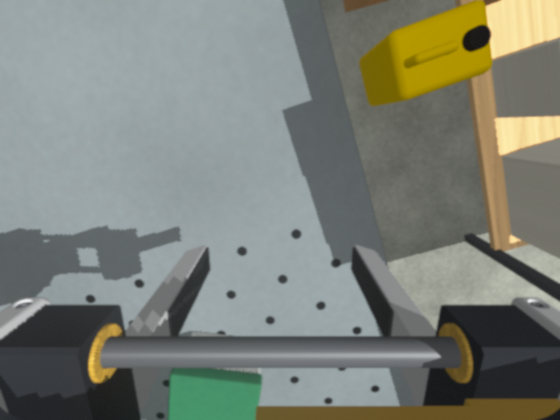

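The top view shows the lip (313,272) pointing toward the robot, the pocket at (311,206) away from it and the bin to the right at (407,240). There are two cap-like things, small at (347,198) and large at (341,164). There are also two tins, small at (221,254) and large at (141,252).

```bash
cat > h.py <<'E'
import numpy as np, cv2
from scipy.optimize import least_squares
from scipy.spatial.transform import Rotation as R
def K(d):
    f=d["img"].shape[0]/2/np.tan(np.radians(d["fovy"])/2); return f
def proj(d,p):
    c=d["view"][:3,:3]@np.asarray(p,float)+d["view"][:3,3]; f=K(d)
    return np.array([d["cx"]+f*c[0]/-c[2], d["cy"]-f*c[1]/-c[2]])
def ray(d,uv):
    f=K(d); v=np.array([(uv[0]-d["cx"])/f,-(uv[1]-d["cy"])/f,-1.]); A=d["view"][:3,:3]
    return -A.T@d["view"][:3,3], A.T@v
def onz(d,uv,z):
    o,v=ray(d,uv); return o+v*(z-o[2])/v[2]
def tri(obs):
    A=[];b=[]
    for d,uv in obs:
        o,v=ray(d,uv); v=v/np.linalg.norm(v); P=np.eye(3)-np.outer(v,v); A.append(P); b.append(P@o)
    return np.linalg.lstsq(np.vstack(A),np.hstack(b),rcond=None)[0]
E
python3 - <<'E'
from rig import r
from h import *
D={c:r.capture(c) for c in ("scene","top")}
zs={'dish':.004,'dish_grip':.099,'dish_pocket':.008,'dish_lip':.015,'ball_center':.019,'cap_mid':.015,'cap_base':0,'cap':0,'mat':0,'bin_mid':.06,'bin':0,'tin':0,'lever':0}
for n,z in zs.items():
    L={c:r.landmark_of(c,n) for c in D}
    for c in D:
        for l in L[c][:3]:
            print(n,c,np.round(l['uv'],1),round(l['p'],2),np.round(onz(D[c],l['uv'],z),4))
    if L['scene'] and L['top']: print('   tri',np.round(tri([(D[c],L[c][0]['uv']) for c in D]),4))
print(r.observe()['t'])
top=D['top']['img']; cv2.imwrite('pics/topcrop.png',cv2.resize(top[130:300,240:440],None,fx=4,fy=3.5,interpolation=cv2.INTER_CUBIC)[:600,:800])
sc=D['scene']['img']; cv2.imwrite('pics/sccrop.png',cv2.resize(sc[170:330,80:300],None,fx=3.5,fy=3.5,interpolation=cv2.INTER_CUBIC))
E
```

```text
dish scene [243.9 215.8] 0.94 [ 0.5007 -0.0086  0.004 ]
dish top [312.6 240.2] 0.85 [ 0.5041 -0.0184  0.004 ]
   tri [ 0.5049 -0.0137  0.0106]
dish_grip scene [238.  184.8] 0.73 [ 0.4891 -0.0118  0.099 ]
dish_grip scene [212.9 271.9] 0.52 [ 0.6993 -0.1192  0.099 ]
dish_grip top [312.5 240.4] 0.59 [ 0.4985 -0.0091  0.099 ]
dish_grip top [347.9 195.1] 0.35 [ 0.621  -0.1068  0.099 ]
   tri [ 0.4974 -0.0108  0.1068]
dish_pocket scene [255.6 244.2] 0.92 [ 0.5939 -0.0072  0.008 ]
dish_pocket top [311.4 204.2] 0.69 [ 0.6092 -0.0159  0.008 ]
   tri [ 0.6071 -0.0122  0.0265]
dish_lip scene [228.9 182. ] 0.88 [ 0.3909 -0.0157  0.015 ]
dish_lip top [309.6 280.5] 0.85 [ 0.3887 -0.0073  0.015 ]
dish_lip top [310.6 205.7] 0.38 [ 0.6038 -0.0129  0.015 ]
   tri [ 0.3875 -0.0113  0.0103]
ball_center scene [238.9 212.4] 0.59 [ 0.4995 -0.0193  0.019 ]
ball_center top [222.4 254. ] 0.7 [0.4648 0.2414 0.019 ]
   tri [ 0.4602  0.1162 -0.0168]
cap_mid scene [210.2 268.9] 0.91 [ 0.6307 -0.1192  0.015 ]
cap_mid scene [223.5 303.9] 0.56 [ 0.7234 -0.1132  0.015 ]
cap_mid scene [243.1 214.4] 0.23 [ 0.5053 -0.01
[... 1007 characters left out ...]
 0.55 [ 0.5114 -0.2615  0.06  ]
   tri [ 0.5509 -0.1284  0.159 ]
bin scene [127.3 250.4] 0.86 [ 0.5092 -0.2835  0.    ]
bin top [400.9 237.1] 0.73 [ 0.5125 -0.277   0.    ]
   tri [ 0.5119 -0.28    0.0016]
tin scene [331.8 184.5] 0.94 [0.4707 0.2286 0.    ]
tin scene [414.7 164.7] 0.66 [0.4758 0.459  0.    ]
tin top [222.4 254.7] 0.92 [0.4632 0.2436 0.    ]
tin top [149.1 253.4] 0.63 [0.4677 0.4561 0.    ]
   tri [ 0.4615  0.2395 -0.0119]
lever scene [311.3 240.8] 0.87 [0.6205 0.1166 0.    ]
lever scene [244.2 215.8] 0.64 [ 0.4976 -0.0073  0.    ]
lever scene [211.3 269.8] 0.62 [ 0.6231 -0.1169  0.    ]
lever top [268.6 202.4] 0.51 [0.616  0.1093 0.    ]
   tri [ 0.6177  0.1133 -0.0022]
1.55
```

View crops.

View pics/topcrop.png

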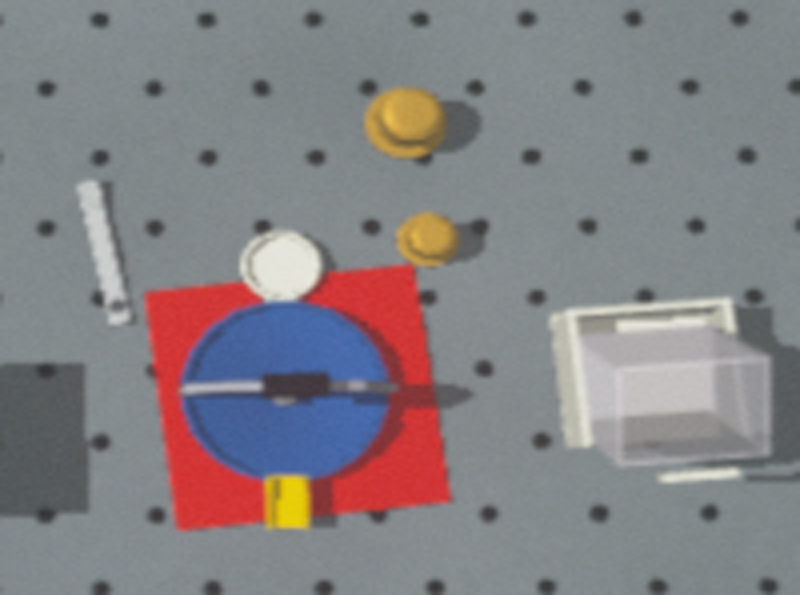

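View pics/sccrop.png

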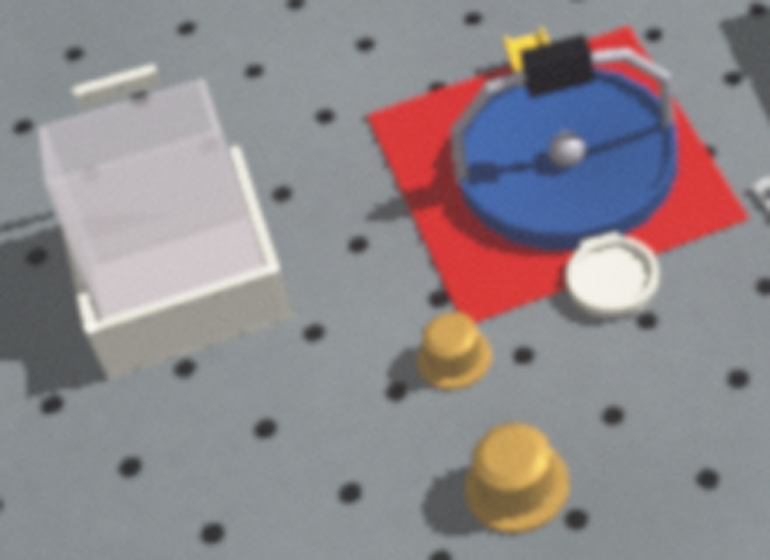

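Candidates for the cap are the small one at top (347,198)/scene (209,270) and the large one at top (341,164)/scene (227,306). At this range a 46 mm flange should be about 17 px wide. The small one measures about 15.5 px and the large one about 20 px or more, so the small one is meant, and the crop confirms it. Next I'll fit silhouettes.

```bash
cat >> h.py <<'E'
def circ(c,rad,z,n=60):
    a=np.linspace(0,2*np.pi,n,endpoint=False); return np.c_[c[0]+rad*np.cos(a),c[1]+rad*np.sin(a),np.full(n,z)]
def hull(d,P):
    return cv2.convexHull(np.array([proj(d,p) for p in P],np.float32))[:,0]
def maskpoly(pts,s=4,shape=(420,560)):
    m=np.zeros((shape[0]*s,shape[1]*s),np.uint8); cv2.fillPoly(m,[np.round((pts+.5)*s).astype(np.int32)],1); return m
CAP=lambda c,z=0:np.vstack([circ(c,.023,z),circ(c,.023,z+.004),circ(c,.017,z+.027),circ(c,.0145,z+.030)])
def fit(items,model,x0):
    # items: list of (d,mask); maximise IoU of hull
    from scipy.optimize import minimize
    big=[(d,cv2.resize(m.astype(np.uint8),None,fx=4,fy=4,interpolation=cv2.INTER_NEAREST)) for d,m in items]
    def cost(x):
        t=0
        for d,m in big:
            h=maskpoly(hull(d,model(x))); t+=(h!=m).sum()/max(m.sum(),1)
        return t
    return minimize(cost,x0,method='Nelder-Mead',options=dict(initial_simplex=[x0,np.array(x0)+[.01,0],np.array(x0)+[0,.01]],xatol=1e-4,fatol=1e-4))
def hsvm(d,lo,hi):
    h=cv2.cvtColor(d["img"],cv2.COLOR_BGR2HSV); return cv2.inRange(h,lo,hi)>0
def comp(m,uv,hullit=True,rad=8):
    n,l,st,ce=cv2.connectedComponentsWithStats(m.astype(np.uint8))
    ids=[i for i in range(1,n) if st[i,4]>20]
    i=min(ids,key=lambda i:np.hypot(*(ce[i]-uv))); mm=(l==i).astype(np.uint8)
    if hullit:
        c,_=cv2.findContours(mm,cv2.RETR_EXTERNAL,cv2.CHAIN_APPROX_NONE); hh=cv2.convexHull(np.vstack(c)); cv2.fillPoly(mm,[hh],1)
    return mm>0
E
python3 - <<'E'
from rig import r
from h import *
D={c:r.capture(c) for c in ("scene","top")}
br=[(D[c],comp(hsvm(D[c],(10,100,70),(25,255,255)),uv)) for c,uv in (('scene',(209,270)),('top',(347,198)))]
for it in (br,br[:1],br[1:]):
    f=fit(it,CAP,[.63,-.12]); print('cap',f.x,f.fun)
bl=[(D[c],comp(hsvm(D[c],(100,120,40),(125,255,255)),uv)) for c,uv in (('scene',(242,215)),('top',(313,242)))]
DI=lambda c:np.vstack([circ(c,.074,.022),circ(c,.070,.006)])
for it in (bl,bl[:1],bl[1:]):
    f=fit(it,DI,[.50,-.012]); print('dish',f.x,f.fun)
wh=[(D[c],comp(hsvm(D[c],(0,0,170),(180,50,255)),uv)) for c,uv in (('scene',(255,249)),('top',(311,206)))]
PO=lambda c:np.vstack([circ(c,.029,.014),circ(c,.029,.004)])
for it in (wh,wh[:1],wh[1:]):
    f=fit(it,PO,[.605,-.012]); print('pocket',f.x,f.fun)
for n,s in (('br',br),('bl',bl),('wh',wh)):print(n,[int(m.sum()) for _,m in s])
im=D['top']['img'].copy()
for L,c in ((bl,(0,255,255)),(br,(255,0,0)),(wh,(0,0,255))):
    k,_=cv2.findContours(L[1][1].astype(np.uint8),cv2.RETR_EXTERNAL,cv2.CHAIN_APPROX_NONE); cv2.drawContours(im,k,-1,c,1)
cv2.imwrite('pics/fit.png',cv2.resize(im[130:300,240:440],None,fx=4,fy=3.5,interpolation=cv2.INTER_NEAREST))
E
```

```text
cap [ 0.62756297 -0.12011237] 0.26726878612716765
cap [ 0.62705966 -0.1216165 ] 0.11596820809248555
cap [ 0.62801222 -0.11898918] 0.11180555555555556
dish [ 0.50011689 -0.01262038] 1.4572271402743493
dish [ 0.50095483 -0.01288649] 0.13279155495978553
dish [ 0.49984497 -0.01199268] 1.3223322332233223
pocket [ 0.60494157 -0.01085597] 0.18344203984541407
pocket [ 0.60299342 -0.01148633] 0.0851091476091476
pocket [ 0.60567581 -0.00993656] 0.04543711656441718
br [346, 180]
bl [2238, 909]
wh [481, 326]
```

View pics/fit.png

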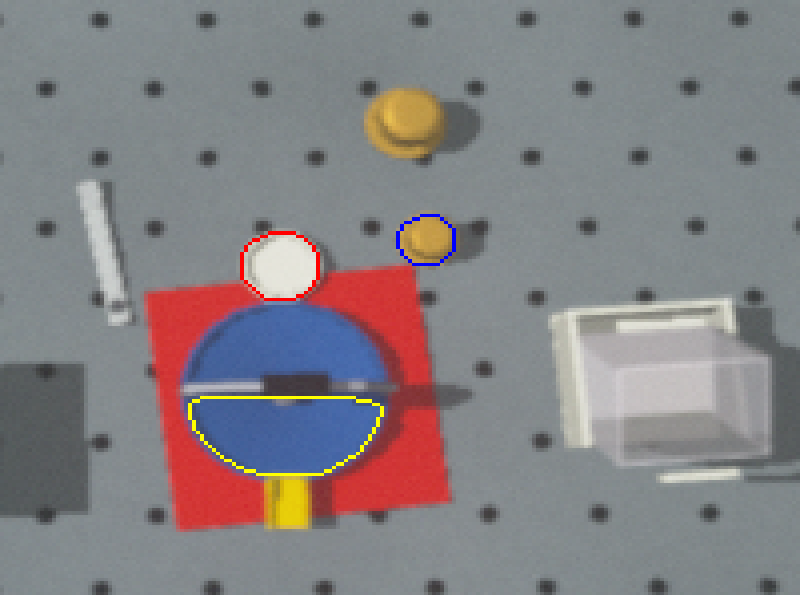

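```bash
python3 -m creep '[[[-35,-34,0,0,0,-0.11,1],[-32,-37,0,0,0,-0.11,1],[-28,-40,0,0,0,-0.11,1],[-24,-44,0,0,0,0,1],[-24,-44,0,0,0,0,1],[-24,-44,0,0,0,0,1],[-24,-44,0,0,0,0,1],[-24,-44,0,0,0,0,1]]]' 20
```

```text
t: 2.45
tcp_pos: [0.4068, 0.2944, 0.2233]
ee_rot: [0.045, -3.141, -0.005]
ft_force: [1.1, -0.4, -0.0]
grip_width: 1.0
```

```bash
python3 -m creep '[[[-24,-44,0,0,0,0.03,1],[-24,-44,0,0,0,0,1],[-24,-44,0,0,0,0,1],[-24,-44,0,0,0,0,1],[-24,-44,0,0,0,0,1],[-24,-44,0,0,0,0,1],[-24,-44,0,0,0,0,1],[-24,-44,0,0,0,0,1]]]'
python3 - <<'E'
from rig import r
from h import *
d=r.capture('wrist'); o=-d['view'][:3,:3].T@d['view'][:3,3]; s=r.observe(); print(s['tcp_pos'],s['ee_rot'],s['q'][6],'cam',o,'ax',-d['view'][2,:3])
cv2.imwrite('pics/w1.png',d['img'])
E
```

```text
t: 3.25
tcp_pos: [0.5972, -0.0574, 0.2249]
ee_rot: [0.002, 3.136, 0.011]
ft_force: [0.7, 0.7, 0.6]
grip_width: 0.999
[ 0.59941033 -0.06548903  0.22511061] [0.01203504 3.13421677 0.00522302] 1.7175626734218752 cam [ 0.51143565 -0.05826857  0.38529786] ax [ 0.29373835  0.00680399 -0.95586165]
```

View pics/w1.png

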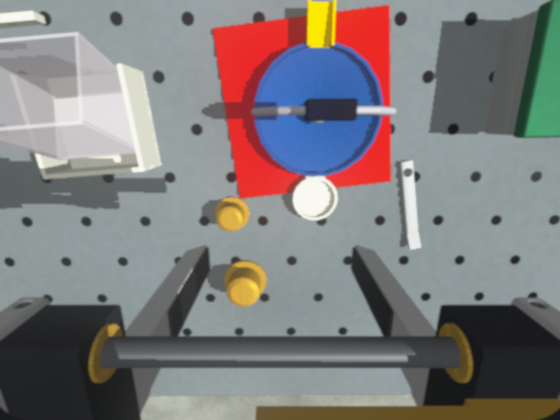

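The wrist view shows the small cap at (232,213), the large one at (245,283), the pocket at (315,198), the dish at (318,108) and the bin on the left. I'll refine the fits from this picture.

```bash
python3 - <<'E'
from rig import r
from h import *
d=r.capture('wrist'); s=r.observe(); print(s['t'],s['tcp_pos'])
f=fit([(d,comp(hsvm(d,(10,100,70),(25,255,255)),(232,213)))],CAP,[.6275,-.12]); print('cap',f.x,f.fun)
DI=lambda c:np.vstack([circ(c,.074,.022),circ(c,.070,.006)])
bm=hsvm(d,(100,100,40),(130,255,255)); n,l,st,ce=cv2.connectedComponentsWithStats(bm.astype(np.uint8))
mm=np.zeros_like(bm,dtype=np.uint8)
for i in range(1,n):
    if st[i,4]>400 and np.hypot(*(ce[i]-(318,108)))<60: mm[l==i]=1
k,_=cv2.findContours(mm,cv2.RETR_EXTERNAL,cv2.CHAIN_APPROX_NONE); cv2.fillPoly(mm,[cv2.convexHull(np.vstack(k))],1)
f=fit([(d,mm)],DI,[.50,-.0127]); print('dish',f.x,f.fun)
PO=lambda c:np.vstack([circ(c,.029,.014),circ(c,.029,.004)])
f=fit([(d,comp(hsvm(d,(0,0,150),(180,60,255)),(315,198)))],PO,[.605,-.011]); print('pocket',f.x,f.fun)
for n,z in (('dish_grip',.099),('dish_lip',.014),('dish_pocket',.008),('dish',.004),('bin',0),('bin_mid',.06)):
    for l in r.landmark_of('wrist',n)[:2]: print(n,np.round(l['uv'],1),round(l['p'],2),np.round(onz(d,l['uv'],z),4))
s=r.observe(); print(s['t'],s['tcp_pos'])
im=d['img'].copy()
for P in (CAP([.6275,-.12]),PO([.605,-.011]),DI([.5,-.0127])): cv2.polylines(im,[np.round(hull(d,P)).astype(int)],True,(0,255,0),1)
cv2.imwrite('pics/w2.png',im)
E
```

```text
3.35 [ 0.59800964 -0.06242887  0.2247368 ]
cap [ 0.62765682 -0.12061648] 0.048558215451577805
dish [ 0.50022499 -0.01211601] 0.015014351954073748
pocket [0.41884583 0.20286078] 0.9845482539160014
dish_grip [340.3 106.5] 0.57 [ 0.5005 -0.0094  0.099 ]
dish_pocket [321.  193.3] 0.7 [ 0.6029 -0.0112  0.008 ]
dish_pocket [237.9 211.1] 0.66 [ 0.6261 -0.1207  0.008 ]
dish [321.6 112.4] 0.69 [ 0.5029 -0.0133  0.004 ]
bin [112.2 123.5] 0.77 [ 0.5138 -0.272   0.    ]
bin_mid [ 83.8 125. ] 0.84 [ 0.515  -0.2698  0.06  ]
3.65 [ 0.59616611 -0.05400039  0.2246307 ]
```

View pics/w2.png

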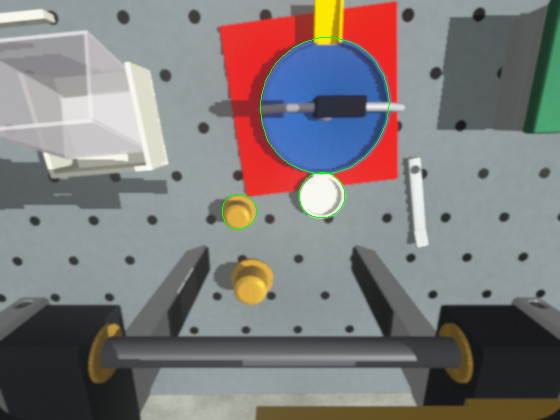

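```bash
python3 -m creep '[[[-15,-33,10,0,0,0,0.5],[-12,-25,30,0,0,0,0.5],[-4,-8,30,0,0,0,0.5],[0,0,20,0,0,0,0.5],[0,0,0,0,0,0,0.5]]]'; python3 -c "
from rig import r; s=r.observe(); print(s['tcp_pos'],s['ee_rot'])"
```

```text
t: 4.15
tcp_pos: [0.6301, -0.1136, 0.1336]
ee_rot: [-0.018, 3.132, 0.016]
ft_force: [-0.0, -0.4, -0.5]
grip_width: 0.748
[ 0.63005059 -0.11358588  0.13358712] [-0.01843453  3.13218586  0.01628619]
```

```bash
cat >> h.py <<'E'
def delta(r,p,az):
    # shift (mm) and turn (rad) in tool axes to reach p with tool down and tool y at azimuth az (deg)
    s=r.observe(); T=R.from_rotvec(s['ee_rot']).as_matrix(); a=np.radians(az)
    y=np.array([np.cos(a),np.sin(a),0]); z=np.array([0,0,-1.]); G=np.c_[np.cross(y,z),y,z]
    print('t',round(s['t'],2),'tcp',np.round(s['tcp_pos'],4),'shift',np.round(T.T@(np.array(p)-s['tcp_pos'])*1000,1),'turn',np.round(R.from_matrix(T.T@G).as_rotvec(),3),'w',round(s['grip_width'],3),'F',np.round(s['ft_force'],1),'q7',round(s['q'][6],2))
E
python3 - <<'E'
from rig import r
from h import *
delta(r,[.6276,-.1205,.027],90)
E
```

```text
t 4.15 tcp [ 0.6301 -0.1136  0.1336] shift [  3.5  -8.  106.5] turn [0.01  0.009 0.012] w 0.748 F [-0.  -0.4 -0.5] q7 1.88
```

```bash
python3 -m creep '[[[3.5,-8,10,0.01,0.009,0.012,0.5],[0,0,20,0,0,0,0.5],[0,0,20,0,0,0,0.5],[0,0,0,0,0,0,0.5]]]';python3 - <<'E'
from rig import r
from h import *
delta(r,[.6276,-.1205,.027],90)
d=r.capture('wrist'); cv2.imwrite('pics/w3.png',d['img'])
m=comp(hsvm(d,(10,100,70),(25,255,255)),proj(d,[.6276,-.1205,.015]))
f=fit([(d,m)],CAP,[.6276,-.1205]); print('cap',f.x,f.fun,m.sum())
delta(r,[.6276,-.1205,.027],90)
E
```

```text
t: 4.55
tcp_pos: [0.6278, -0.1198, 0.0854]
ee_rot: [-0.003, 3.138, -0.001]
ft_force: [-0.6, 0.6, 0.2]
grip_width: 0.753
t 4.55 tcp [ 0.6278 -0.1198  0.0854] shift [ 0.4 -0.7 58.4] turn [-0.001  0.003  0.002] w 0.753 F [-0.6  0.6  0.2] q7 1.9
cap [ 0.62838454 -0.12058603] 0.036035286284953394 2253
t 4.6 tcp [ 0.6286 -0.1199  0.0868] shift [ 1.3 -0.6 59.8] turn [-0.001  0.005  0.002] w 0.752 F [-0.6 -0.3  1. ] q7 1.9
```

View pics/w3.png

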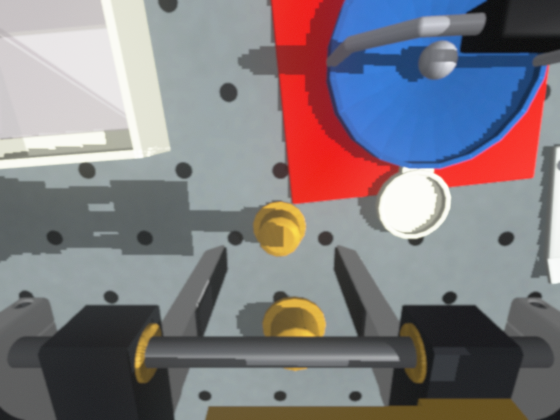

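The cap is at (279,228), centred between the fingers, and its fit at (0.628,-0.1206) agrees with the earlier ones. Descending.

```bash
python3 -m creep '[[[1,-0.6,20,0,0.004,0.002,0.3],[0,0,20,0,0,0,0.3],[0,0,15,0,0,0,0.3],[0,0,0,0,0,0,0.3]]]';python3 - <<'E'
from rig import r
from h import *
delta(r,[.6282,-.1206,.027],90)
E
```

```text
t: 5.0
tcp_pos: [0.6304, -0.1202, 0.0341]
ee_rot: [-0.001, 3.135, -0.002]
ft_force: [-0.3, 0.1, 0.7]
grip_width: 0.65
t 5.0 tcp [ 0.6304 -0.1202  0.0341] shift [ 2.3 -0.4  7.1] turn [-0.001  0.007  0.001] w 0.65 F [-0.3  0.1  0.7] q7 1.92
```

```bash
python3 -m creep '[[[2.3,-0.4,7,0,0.007,0,0.3],[0,0,0,0,0,0,-1],[0,0,0,0,0,0,-1],[0,0,0,0,0,0,-1],[0,0,0,0,0,0,-1]]]' 12;python3 - <<'E'
from rig import r
from h import *
delta(r,[.6282,-.1206,.027],90)
E
```

```text
t: 5.5
tcp_pos: [0.6293, -0.121, 0.029]
ee_rot: [-0.001, 3.14, -0.002]
ft_force: [0.6, -0.5, 0.1]
grip_width: 0.358
t 5.5 tcp [ 0.6293 -0.121   0.029 ] shift [1.1 0.4 2. ] turn [-0.001  0.002  0.   ] w 0.358 F [ 0.6 -0.5  0.1] q7 1.93
```

```bash
python3 -m creep '[[[0,0,0,0,0,0,-1],[0,0,-30,0,0,0,-1],[0,0,-30,0,0,0,-1],[0,0,-10,0,0,0,-1],[0,0,0,0,0,0,-1]]]' 12;python3 - <<'E'
from rig import r
from h import *
d=r.capture('wrist'); cv2.imwrite('pics/w4.png',d['img'])
s=r.observe();t=s['tcp_pos']
m=comp(hsvm(d,(10,100,70),(25,255,255)),proj(d,t))
f=fit([(d,m)],lambda c:CAP(c,t[2]-.029),t[:2]); print('cap-tcp',f.x-t[:2],f.fun,m.sum())
PO=lambda c:np.vstack([circ(c,.029,.014),circ(c,.029,.004)])
m=comp(hsvm(d,(0,0,150),(180,60,255)),proj(d,[.605,-.011,.014])); print(m.sum())
f=fit([(d,m)],PO,[.605,-.011]); print('pocket',f.x,f.fun)
delta(r,[.605,-.011,.037],90)
E
```

```text
t: 6.0
tcp_pos: [0.6288, -0.1209, 0.1011]
ee_rot: [-0.001, 3.141, -0.002]
ft_force: [1.0, 0.2, 0.3]
grip_width: 0.355
cap-tcp [0.00464577 0.00145985] 0.42103531051571935 6457
219
pocket [ 0.93609375 -0.380375  ] 1.0
t 6.05 tcp [ 0.6286 -0.1208  0.1004] shift [ 23.6 109.9  63.3] turn [-0.001  0.     0.   ] w 0.352 F [-0.4  0.7 -0.8] q7 1.89
```

View pics/w4.png

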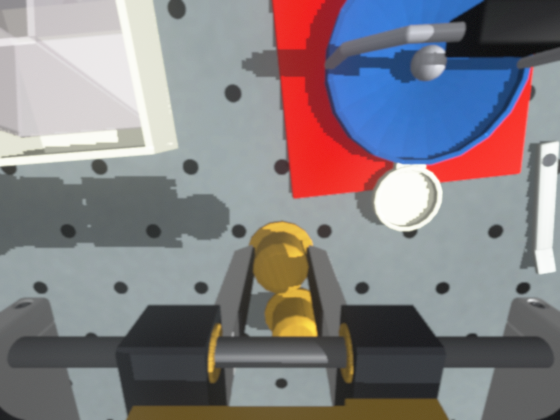

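Cap held upright at (281,255), flange down. Moving over the pocket.

```bash
python3 -m creep '[[[6,35,0,0,0,0,-1],[10,40,0,0,0,0,-1],[6,28,0,0,0,0,-1],[0,0,0,0,0,0,-1],[0,0,0,0,0,0,-1]]]' 12;python3 - <<'E'
from rig import r
from h import *
D={c:r.capture(c) for c in ('wrist','scene','top')}
for c in D: cv2.imwrite(f'pics/{c}5.png',D[c]['img'])
d=D['wrist']
s=r.observe();t=s['tcp_pos']
m=comp(hsvm(d,(10,100,70),(25,255,255)),proj(d,t))
f=fit([(d,m)],lambda c:CAP(c,t[2]-.029),t[:2]); print('cap-tcp',f.x-t[:2],f.fun,m.sum())
delta(r,[.605,-.011,.037],90)
E
```

```text
t: 6.55
tcp_pos: [0.6032, -0.0153, 0.0942]
ee_rot: [-0.002, -3.136, 0.004]
ft_force: [0.5, -1.1, -0.5]
grip_width: 0.359
cap-tcp [-0.00093549  0.00135123] 0.10647628403031154 3563
t 6.7 tcp [ 0.6036 -0.0165  0.0947] shift [-1.7  5.7 57.7] turn [-0.003 -0.005 -0.003] w 0.358 F [-0.2 -0.4 -0.4] q7 1.71
```

View pics/wrist5.png

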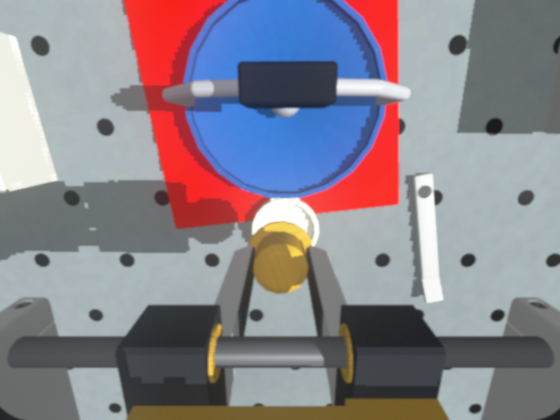

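View pics/scene5.png

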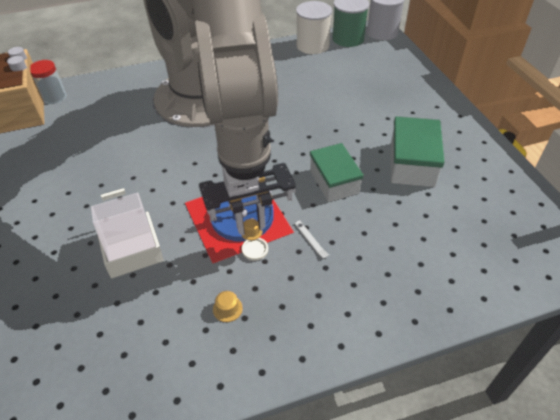

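```bash
cat >> h.py <<'E'
def mfit(d,m,valid,model,x0,s=4,step=.006):
    from scipy.optimize import minimize
    M=cv2.resize(m.astype(np.uint8),None,fx=s,fy=s,interpolation=cv2.INTER_NEAREST); V=cv2.resize(valid.astype(np.uint8),None,fx=s,fy=s,interpolation=cv2.INTER_NEAREST)>0
    c=lambda x:((maskpoly(hull(d,model(x)),s)!=M)&V).sum()/max((M>0).sum(),1)
    return minimize(c,x0,method='Nelder-Mead',options=dict(initial_simplex=[x0,np.array(x0)+[step,0],np.array(x0)+[0,step]],xatol=5e-5,fatol=1e-5))
PO=lambda c:np.vstack([circ(c,.029,.014),circ(c,.029,.004)])
DI=lambda c:np.vstack([circ(c,.074,.022),circ(c,.070,.006)])
E
python3 - <<'E'
from rig import r
from h import *
d=r.capture('wrist'); s=r.observe(); t=s['tcp_pos']
h=cv2.cvtColor(d['img'],cv2.COLOR_BGR2HSV)
brass=hsvm(d,(8,90,60),(28,255,255)); 
white=hsvm(d,(0,0,165),(180,70,255))
near=np.zeros((420,560),np.uint8); u=proj(d,[.605,-.011,.01]); print('u',u)
cv2.circle(near,tuple(np.round(u).astype(int)),42,1,-1)
rows=np.arange(420)[:,None]*np.ones((1,560))
ub=cv2.dilate(brass.astype(np.uint8),np.ones((5,5)))>0
valid=(near>0)&~ub&(rows<238)
im=d['img'].copy(); 
for x0 in ([.605,-.011],[.603,-.014]):
    f=mfit(d,white&valid,valid,PO,x0); print('pocket',f.x,f.fun)
cv2.polylines(im,[np.round(hull(d,PO(f.x))).astype(int)],True,(0,255,0),1)
blue=hsvm(d,(100,100,40),(130,255,255)); blue=cv2.morphologyEx(blue.astype(np.uint8),cv2.MORPH_CLOSE,np.ones((3,3)))
nb=np.zeros((420,560),np.uint8); cv2.circle(nb,(285,95),130,1,-1); 
vb=(nb>0)&((rows<80)|(rows>120))&(rows<190)
g=mfit(d,((blue>0)&vb),vb,DI,[.5002,-.0121]); print('dish',g.x,g.fun)
cv2.polylines(im,[np.round(hull(d,DI(g.x))).astype(int)],True,(0,255,255),1)
# cap: rows above finger level
zc=t[2]-.029
for zz in (zc,):
    vc=(rows<300)&(rows>215)&(np.abs(np.arange(560)[None]-281)<60)
    darkg=~brass&(rows>243); vc&=~(darkg)
    k=mfit(d,brass&vc,vc,lambda c:CAP(c,zz),list(t[:2])); print('cap-tcp',k.x-t[:2],k.fun)
cv2.polylines(im,[np.round(hull(d,CAP(k.x,zc))).astype(int)],True,(255,0,255),1)
cv2.imwrite('pics/w6.png',cv2.resize(im[0:320,130:440],None,fx=1.8,fy=1.8))
delta(r,[.605,-.011,.037],90)
E
```

```text
u [286.50630468 227.45266196]
pocket [ 0.60645022 -0.01113121] 0.16353571428571428
pocket [ 0.60666587 -0.01113882] 0.16378571428571428
dish [ 0.50043497 -0.01212471] 0.08987725607576841
cap-tcp [0.00064276 0.00036009] 0.00782387190684134
t 6.75 tcp [ 0.6037 -0.0168  0.0949] shift [-1.5  6.  57.9] turn [-0.003 -0.005 -0.004] w 0.354 F [-0.3 -0.3 -1.4] q7 1.71
```

View pics/w6.png

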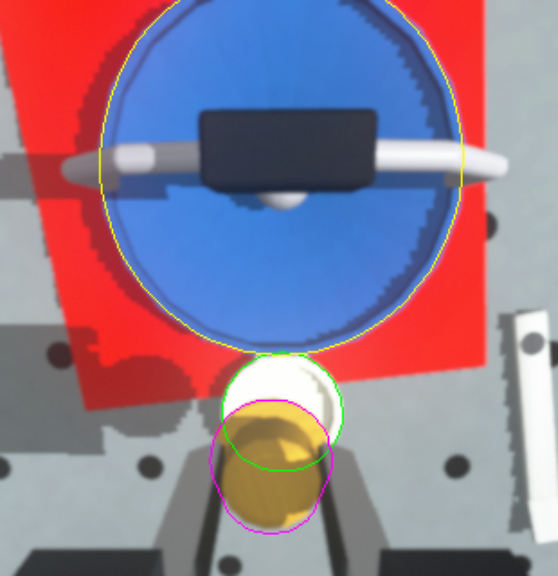

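```bash
python3 -m creep '[[[-1.5,5.5,15,-0.003,-0.005,-0.004,-1],[0,0,15,0,0,0,-1],[0,0,12,0,0,0,-1],[0,0,0,0,0,0,-1],[0,0,0,0,0,0,-1]]]' 12;python3 - <<'E'
from rig import r
from h import *
delta(r,[.605,-.0115,.052],90)
E
```

```text
t: 7.25
tcp_pos: [0.6057, -0.0157, 0.0505]
ee_rot: [0.008, 3.141, -0.002]
ft_force: [-0.2, -0.7, -0.4]
grip_width: 0.356
t 7.25 tcp [ 0.6057 -0.0157  0.0505] shift [ 0.7  4.2 -1.5] turn [-0.001  0.    -0.005] w 0.356 F [-0.2 -0.7 -0.4] q7 1.74
```

```bash
python3 -m creep '[[[0.7,4.2,0,0,0,-0.005,-1],[0,0,0,0,0,0,-1]]]' 12;python3 - <<'E'
from rig import r
from h import *
delta(r,[.605,-.0115,.052],90)
d=r.capture('wrist')
delta(r,[.605,-.0115,.052],90)
E
```

```text
t: 7.45
tcp_pos: [0.6053, -0.0117, 0.051]
ee_rot: [0.0, 3.141, -0.002]
ft_force: [0.1, 0.5, -0.4]
grip_width: 0.356
t 7.45 tcp [ 0.6053 -0.0117  0.051 ] shift [ 0.3  0.2 -1. ] turn [-0.001  0.001 -0.   ] w 0.356 F [ 0.1  0.5 -0.4] q7 1.74
t 7.5 tcp [ 0.6053 -0.012   0.0511] shift [ 0.3  0.5 -0.9] turn [-0.002  0.001 -0.001] w 0.356 F [ 0.7 -0.9 -1.1] q7 1.74
```

```bash
python3 - <<'E'
from rig import r
from h import *
d=r.capture('wrist'); s=r.observe(); t=s['tcp_pos']
brass=hsvm(d,(8,90,60),(28,255,255)); white=hsvm(d,(0,0,165),(180,70,255))
near=np.zeros((420,560),np.uint8); u=proj(d,[.605,-.011,.01]); cv2.circle(near,tuple(np.round(u).astype(int)),48,1,-1)
rows=np.arange(420)[:,None]*np.ones((1,560)); im=d['img'].copy()
zc=t[2]-.029
vc=(rows<300)&(rows>180)&(np.abs(np.arange(560)[None]-281)<60); vc&=~(~brass&(rows>243))
k=mfit(d,brass&vc,vc,lambda c:CAP(c,zc),list(t[:2])); print('cap-tcp',k.x-t[:2],k.fun,'cap',k.x)
cv2.polylines(im,[np.round(hull(d,CAP(k.x,zc))).astype(int)],True,(255,0,255),1)
cv2.polylines(im,[np.round(hull(d,PO([.6055,-.0112]))).astype(int)],True,(0,255,0),1)
cv2.imwrite('pics/w7.png',cv2.resize(im[120:320,180:390],None,fx=2.8,fy=2.8,interpolation=cv2.INTER_CUBIC))
E
```

```text
cap-tcp [0.00076712 0.00041873] 0.00764168584579977 cap [ 0.60611378 -0.01172362]
```

View pics/w7.png

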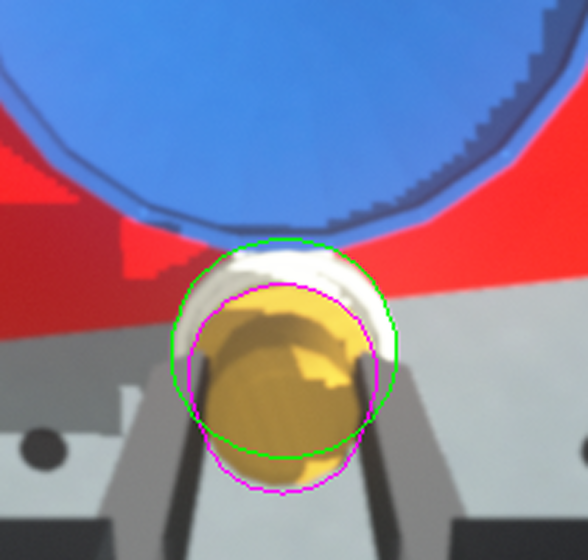

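```bash
python3 -m creep '[[[0.2,0.8,5,0,0,0,-1],[0,0,3,0,0,0,-1],[0,0,0,0,0,0,-1]]]' 12;python3 - <<'E'
from rig import r
from h import *
delta(r,[.6053,-.0114,.037],90)
E
```

```text
t: 7.85
tcp_pos: [0.6055, -0.011, 0.043]
ee_rot: [0.001, 3.139, -0.002]
ft_force: [-0.7, 0.4, -0.2]
grip_width: 0.352
t 7.85 tcp [ 0.6055 -0.011   0.043 ] shift [ 0.2 -0.4  6. ] turn [-0.001  0.002 -0.   ] w 0.352 F [-0.7  0.4 -0.2] q7 1.74
```

```bash
python3 -m creep '[[[0.2,-0.3,3,0,0,0,-1],[0,0,2.5,0,0,0,-1],[0,0,0,0,0,0,-1]]]' 12;python3 - <<'E'
from rig import r
from h import *
delta(r,[.6053,-.0114,.037],90)
E
```

```text
t: 8.15
tcp_pos: [0.6067, -0.0115, 0.038]
ee_rot: [0.001, 3.137, -0.002]
ft_force: [-1.5, 0.2, 4.5]
grip_width: 0.357
t 8.15 tcp [ 0.6067 -0.0115  0.038 ] shift [1.4 0.1 1. ] turn [-0.001  0.005 -0.001] w 0.357 F [-1.5  0.2  4.5] q7 1.74
```

```bash
python3 - <<'E'
from rig import r
from h import *
d=r.capture('wrist'); e=r.capture('scene')
a=cv2.resize(d['img'][140:320,190:380],None,fx=2.8,fy=2.8,interpolation=cv2.INTER_CUBIC)
b=cv2.resize(e['img'][225:275,230:280],None,fx=5,fy=5,interpolation=cv2.INTER_CUBIC)
a[:b.shape[0],-b.shape[1]:]=b
cv2.imwrite('pics/w8.png',a)
delta(r,[.6053,-.0114,.037],90)
E
```

```text
t 8.25 tcp [ 0.6067 -0.0115  0.0381] shift [1.4 0.1 1.1] turn [-0.001  0.005 -0.001] w 0.352 F [-0.2 -0.7  3.7] q7 1.74
```

View pics/w8.png

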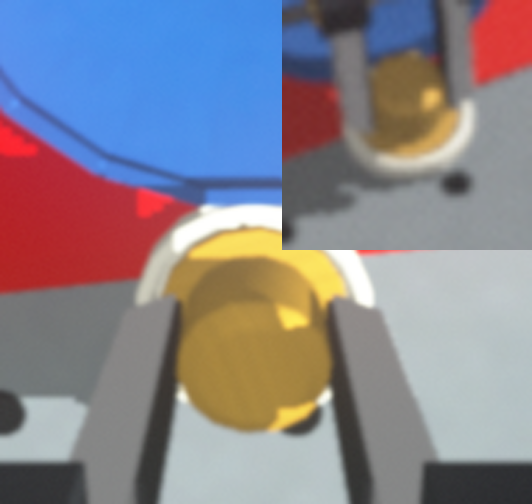

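```bash
python3 -m creep '[[[0,0,0.5,0,0,0,-1],[0,0,0,0,0,0,-0.1],[0,0,0,0,0,0,-0.1],[0,0,0,0,0,0,-0.1]]]' 12;python3 - <<'E'
from rig import r
from h import *
delta(r,[.6053,-.0114,.037],90)
d=r.capture('wrist'); e=r.capture('scene')
a=cv2.resize(d['img'][140:320,190:380],None,fx=2.8,fy=2.8,interpolation=cv2.INTER_CUBIC)
b=cv2.resize(e['img'][225:275,230:280],None,fx=5,fy=5,interpolation=cv2.INTER_CUBIC)
a[:b.shape[0],-b.shape[1]:]=b
cv2.imwrite('pics/w9.png',a)
E
```

```text
t: 8.65
tcp_pos: [0.6063, -0.0116, 0.0373]
ee_rot: [0.001, 3.137, -0.002]
ft_force: [-0.0, -0.1, -0.3]
grip_width: 0.451
t 8.65 tcp [ 0.6063 -0.0116  0.0373] shift [1.  0.2 0.3] turn [-0.001  0.004 -0.001] w 0.451 F [-0.  -0.1 -0.3] q7 1.74
```

View pics/w9.png

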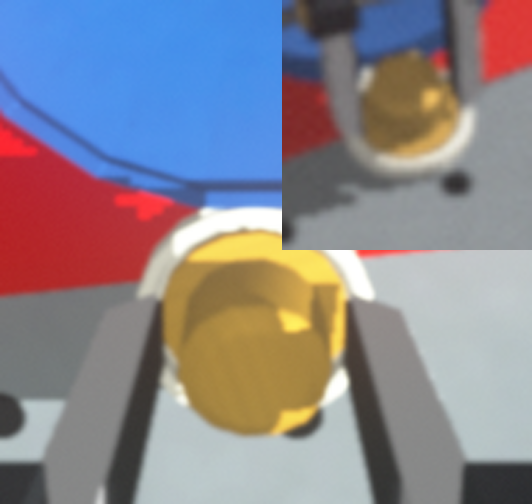

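```bash
python3 -m creep '[[[0,0,-10,0,0,0,-0.1],[0,0,-20,0,0,0,-0.1],[0,0,-40,0,0,0,0.2],[0,0,-45,0,0,0,0.2],[0,0,-45,0,0,0,0.2],[0,0,0,0,0,0,0.2]]]' 12;python3 - <<'E'
from rig import r
from h import *
d=r.capture('wrist'); e=r.capture('scene'); r.capture('top')
s=r.observe()
brass=hsvm(d,(8,90,60),(28,255,255)); m=comp(brass,proj(d,[.606,-.011,.02]),hullit=True)
for z in (.008,.011,.014):
    f=fit([(d,m)],lambda c:CAP(c,z),[.606,-.0112]); print('cap z',z,f.x,f.fun)
be=hsvm(e,(8,90,60),(28,255,255)); me=comp(be,proj(e,[.606,-.011,.02])); print(me.sum())
for z in (.008,.011,.014):
    f=fit([(e,me)],lambda c:CAP(c,z),[.606,-.0112]); print('scene cap z',z,f.x,f.fun)
    f=fit([(d,m),(e,me)],lambda c:CAP(c,z),[.606,-.0112]); print('both cap z',z,f.x,f.fun)
a=cv2.resize(d['img'],None,fx=1.4,fy=1.4)
b=cv2.resize(e['img'][225:275,230:280],None,fx=4,fy=4,interpolation=cv2.INTER_CUBIC)
a[:b.shape[0],-b.shape[1]:]=b
cv2.imwrite('pics/w10.png',a)
print(proj(d,[.606,-.011,.02]))
delta(r,[.5003,-.0121,.099],0)
E
```

```text
t: 9.35
tcp_pos: [0.6047, -0.0123, 0.2053]
ee_rot: [0.003, 3.14, -0.004]
ft_force: [0.5, 0.4, -0.4]
grip_width: 0.599
cap z 0.008 [ 0.60620677 -0.01110764] 0.038011363636363635
cap z 0.011 [ 0.6054018  -0.01120751] 0.04579545454545455
cap z 0.014 [ 0.60452996 -0.01083256] 0.05465909090909091
319
scene cap z 0.008 [ 0.60231544 -0.01141592] 0.13087774294670845
both cap z 0.008 [ 0.60564173 -0.01110051] 0.21169670846394983
scene cap z 0.011 [ 0.60454819 -0.01180592] 0.13871473354231975
both cap z 0.011 [ 0.6052036  -0.01135945] 0.19471982758620687
scene cap z 0.014 [ 0.60656776 -0.01276748] 0.1445924764890282
both cap z 0.014 [ 0.6048446  -0.01174321] 0.23323471786833855
[281.3627269  198.88901549]
t 9.5 tcp [ 0.6019 -0.0118  0.1992] shift [101.   -0.2 100.8] turn [-0.007 -0.002  1.569] w 0.6 F [-0.4  0.3 -0.7] q7 1.65
```

View pics/w10.png

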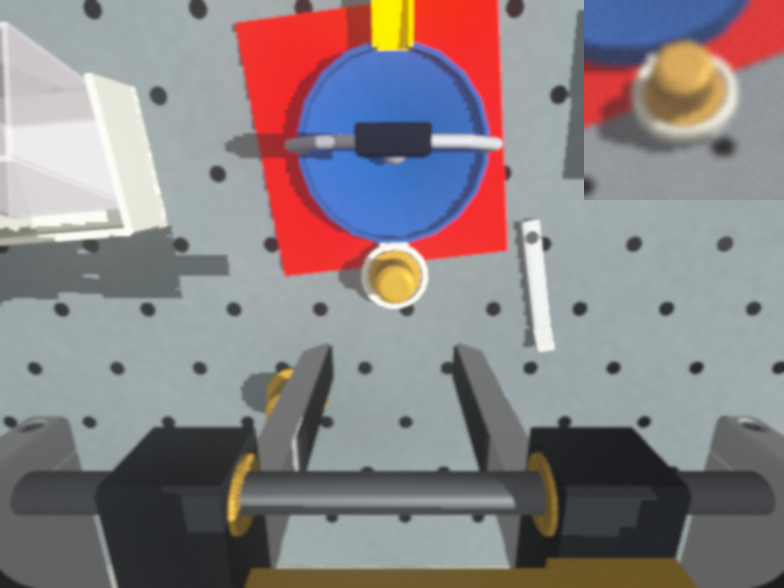

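The cap sits concentrically in the white pocket and is let go, at crop (396,275) with inset (684,95). The dish hasn't moved. Next I'll measure the black grip block.

```bash
cat >> h.py <<'E'
def GB(x):
    c,s=np.cos(x[2]*10),np.sin(x[2]*10)
    return [[x[0]+c*a-s*b,x[1]+s*a+c*b,z] for a in(-.009,.009) for b in(-.022,.022) for z in(.084,.114)]
def mfit3(d,m,model,x0,s=4):
    from scipy.optimize import minimize
    M=cv2.resize(m.astype(np.uint8),None,fx=s,fy=s,interpolation=cv2.INTER_NEAREST)
    c=lambda x:(maskpoly(hull(d,model(x)),s)!=M).sum()/max((M>0).sum(),1)
    x0=np.array(x0); return minimize(c,x0,method='Nelder-Mead',options=dict(initial_simplex=[x0]+[x0+.005*e for e in np.eye(3)],xatol=3e-5,fatol=1e-5))
E
python3 - <<'E'
from rig import r
from h import *
for c in ('wrist',):
    d=r.capture(c); im=d['img']
    h=cv2.cvtColor(im,cv2.COLOR_BGR2HSV); u=proj(d,[.5003,-.0121,.1]); print(u)
    m=(h[...,2]<75); n=np.zeros((420,560),np.uint8); cv2.circle(n,tuple(np.round(u).astype(int)),45,1,-1); m&=n>0
    m=cv2.morphologyEx(m.astype(np.uint8),cv2.MORPH_OPEN,np.ones((5,5)))
    m=comp(m,u); print(m.sum())
    f=mfit3(d,m,GB,[.5003,-.0121,0]); print(c,f.x[:2],np.degrees(f.x[2]*10),f.fun)
    im=im.copy(); cv2.polylines(im,[np.round(hull(d,GB(f.x))).astype(int)],True,(0,255,0),1)
    k,_=cv2.findContours(m.astype(np.uint8),cv2.RETR_EXTERNAL,cv2.CHAIN_APPROX_NONE); cv2.drawContours(im,k,-1,(0,0,255),1)
    v=np.round(u).astype(int); cv2.imwrite('pics/g1.png',cv2.resize(im[max(0,v[1]-80):v[1]+80,v[0]-100:v[0]+100],None,fx=4,fy=3.7,interpolation=cv2.INTER_NEAREST)[:600])
    lip=hsvm(d,(25,120,80),(35,255,255)); ys,xs=np.where(lip); print('lip px',xs.mean() if len(xs) else None, onz(d,(xs.mean(),ys.mean()),.015) if len(xs) else None)
E
```

```text
[279.68122357 103.66023998]
1181
wrist [ 0.50180179 -0.01262279] 0.09546263175380476 0.22555038103302286
lip px 278.9350912778905 [ 0.41583248 -0.01305519  0.015     ]
```

View pics/g1.png

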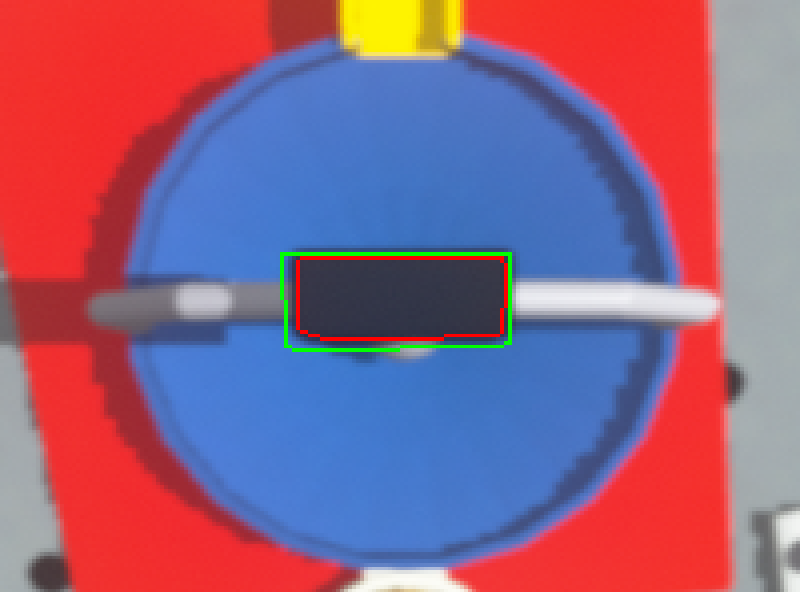

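```bash
python3 -m creep '[[[35,0,0,0,0,0,0.2],[40,0,0,0,0,0,0.2],[25,0,0,0,0,0,0.2],[0,0,0,0,0,0.15,0.2],[0,0,0,0,0,0.15,0.2],[0,0,0,0,0,0.15,0.2],[0,0,0,0,0,0.15,0.2],[0,0,0,0,0,0.15,0.2]]]';  python3 -m creep '[[[0,0,0,0,0,0.15,0.2],[0,0,0,0,0,0.15,0.2],[0,0,0,0,0,0.15,0.2],[0,0,0,0,0,0.15,0.2],[0,0,0,0,0,0.12,0.2],[0,0,0,0,0,0,0.2]]]';python3 - <<'E'
from rig import r
from h import *
delta(r,[.5008,-.0118,.16],0.5)
E
```

```text
t: 10.35
tcp_pos: [0.4909, -0.0126, 0.1891]
ee_rot: [-1.153, -2.9, 0.028]
ft_force: [-0.6, -0.7, -0.0]
grip_width: 0.6
t: 10.95
tcp_pos: [0.4861, -0.0134, 0.1826]
ee_rot: [-2.112, -2.3, 0.057]
ft_force: [-0.3, -0.2, -0.3]
grip_width: 0.599
t 10.95 tcp [ 0.4861 -0.0134  0.1826] shift [ 0.6 15.7 22. ] turn [-0.039  0.013  0.076] w 0.599 F [-0.3 -0.2 -0.3] q7 0.15
```

```bash
python3 -m creep '[[[0.6,15.7,10,-0.039,0.013,0.076,0.2],[0,0,10,0,0,0,0.2],[0,0,0,0,0,0,0.2]]]';python3 - <<'E'
from rig import r
from h import *
delta(r,[.5008,-.0118,.099],0.5)
D={c:r.capture(c) for c in ('wrist','scene')}
cv2.imwrite('pics/w11.png',D['wrist']['img'])
delta(r,[.5008,-.0118,.099],0.5)
E
```

```text
t: 11.25
tcp_pos: [0.4998, -0.0116, 0.1593]
ee_rot: [-2.199, -2.242, 0.005]
ft_force: [-0.4, 0.1, -0.7]
grip_width: 0.602
t 11.25 tcp [ 0.4998 -0.0116  0.1593] shift [-0.1  1.2 60.3] turn [-0.004  0.001  0.011] w 0.602 F [-0.4  0.1 -0.7] q7 0.14
t 11.35 tcp [ 0.5005 -0.0116  0.1604] shift [-0.1  0.4 61.4] turn [-0.002  0.001  0.009] w 0.597 F [-0.5  0.5 -0.6] q7 0.14
```

View pics/w11.png

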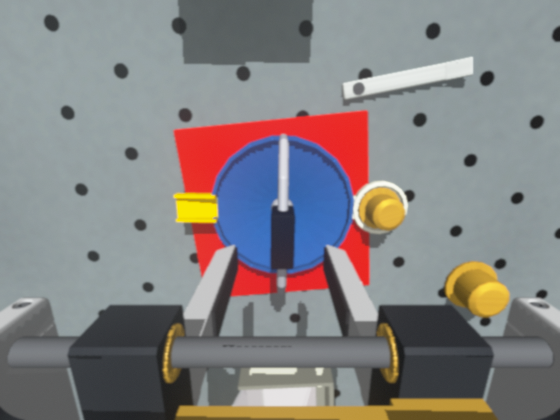

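The view is along the arch, with the block at (283,235) centred between the fingers, the lip on the left at (197,208) and the capped pocket on the right at (382,208). I'll fit the block once more and descend.

```bash
python3 - <<'E'
from rig import r
from h import *
d=r.capture('wrist'); h=cv2.cvtColor(d['img'],cv2.COLOR_BGR2HSV); u=proj(d,[.501,-.0118,.1]); print(u)
m=(h[...,2]<85); n=np.zeros((420,560),np.uint8); n[195:275,255:310]=1; m&=n>0
m=cv2.morphologyEx(m.astype(np.uint8),cv2.MORPH_OPEN,np.ones((5,5))); m=comp(m,u); print(m.sum())
ys,xs=np.where(m); print(xs.min(),xs.max(),ys.min(),ys.max())
f=mfit3(d,m,GB,[.501,-.0118,0]); print(f.x[:2],np.degrees(f.x[2]*10),f.fun)
delta(r,[.5008,-.0118,.099],0.5)
E
python3 -m creep '[[[-0.1,0.4,15,-0.002,0.001,0.008,0.2],[0,0,15,0,0,0,0.2],[0,0,10,0,0,0,0.2],[0,0,0,0,0,0,0.2]]]';python3 - <<'E'
from rig import r
from h import *
delta(r,[.5008,-.0118,.099],0.5)
E
```

```text
[281.23353227 235.50768128]
1273
271 292 209 268
[ 0.50107205 -0.01455574] 0.06514855419926363 0.22397879025923018
t 11.4 tcp [ 0.5009 -0.0116  0.1608] shift [-0.2 -0.  61.8] turn [-0.001  0.     0.008] w 0.598 F [ 0.4 -0.4 -0.3] q7 0.13
t: 11.8
tcp_pos: [0.5018, -0.0114, 0.1212]
ee_rot: [2.205, 2.237, 0.004]
ft_force: [0.7, 0.8, -0.5]
grip_width: 0.6
t 11.8 tcp [ 0.5018 -0.0114  0.1212] shift [-0.4 -1.  22.2] turn [ 0.002 -0.002  0.006] w 0.6 F [ 0.7  0.8 -0.5] q7 0.19
```

```bash
python3 -m creep '[[[-0.4,-0.8,11,0.002,-0.002,0.006,0.2],[0,0,10,0,0,0,0],[0,0,0,0,0,0,-0.3],[0,0,0,0,0,0,-0.4]]]' 8;python3 - <<'E'
from rig import r
from h import *
delta(r,[.501,-.0118,.099],0.5)
d=r.capture('wrist'); cv2.imwrite('pics/w12.png',d['img'])
delta(r,[.501,-.0118,.099],0.5)
E
```

```text
t: 12.2
tcp_pos: [0.5014, -0.0118, 0.0995]
ee_rot: [2.211, 2.231, 0.0]
ft_force: [0.5, -0.1, -0.7]
grip_width: 0.382
t 12.2 tcp [ 0.5014 -0.0118  0.0995] shift [ 0.  -0.4  0.5] turn [0.001 0.    0.   ] w 0.382 F [ 0.5 -0.1 -0.7] q7 0.22
t 12.25 tcp [ 0.5014 -0.0118  0.0995] shift [ 0.  -0.4  0.5] turn [0.001 0.    0.   ] w 0.336 F [0.6 0.1 0.3] q7 0.22
```

View pics/w12.png

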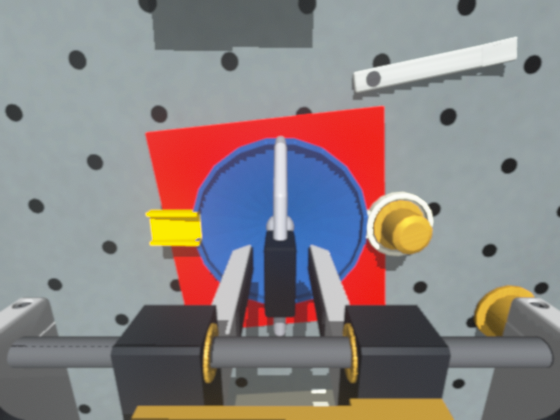

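```bash
python3 -m creep '[[[0,0,0,0,0,0,-0.5],[0,0,0,0,0,0,-0.55],[0,0,0,0,0,0,-0.58],[0,0,0,0,0,0,-0.6],[0,0,0,0,0,0,-0.62],[0,0,0,0,0,0,-0.64]]]' 8;python3 - <<'E'
from rig import r
from h import *
delta(r,[.501,-.0118,.099],0.5)
E
```

```text
t: 12.85
tcp_pos: [0.5013, -0.0117, 0.1002]
ee_rot: [2.211, 2.231, 0.001]
ft_force: [1.1, -0.0, -3.1]
grip_width: 0.188
t 12.85 tcp [ 0.5013 -0.0117  0.1002] shift [-0.1 -0.3  1.2] turn [ 0.001 -0.     0.   ] w 0.188 F [ 1.1 -0.  -3.1] q7 0.22
```

```bash
python3 -m creep '[[[0,0,0,0,0,0,-1],[0,0,0,0,0,0,-1],[0,0,0,0,0,0,-1],[0,0,-2,0,0,0,-1],[0,0,-3,0,0,0,-1],[0,0,-4,0,0,0,-1],[0,0,0,0,0,0,-1]]]' 40;python3 - <<'E'
from rig import r
from h import *
delta(r,[.501,-.0118,.149],0.5)
d=r.capture('wrist'); e=r.capture('scene'); cv2.imwrite('pics/w13.png',d['img'])
cv2.imwrite('pics/s13.png',cv2.resize(e['img'][130:290,130:350],None,fx=3.5,fy=3.5,interpolation=cv2.INTER_CUBIC))
E
```

```text
t: 13.55
tcp_pos: [0.5007, -0.0117, 0.1095]
ee_rot: [-2.211, -2.232, 0.001]
ft_force: [-0.2, 0.8, -6.4]
grip_width: 0.19
t 13.55 tcp [ 0.5007 -0.0117  0.1095] shift [ -0.1   0.2 -39.5] turn [-0.     0.     0.001] w 0.19 F [-0.2  0.8 -6.4] q7 0.2
```

View pics/w13.png

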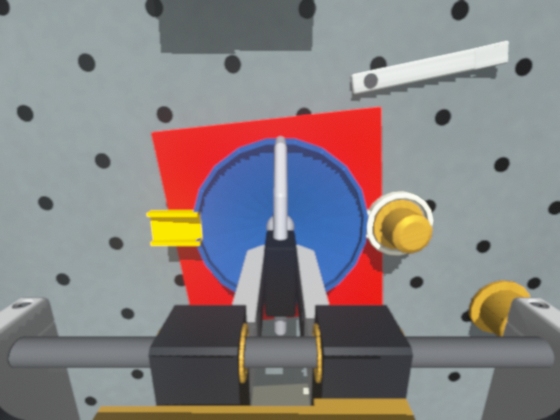

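View pics/s13.png

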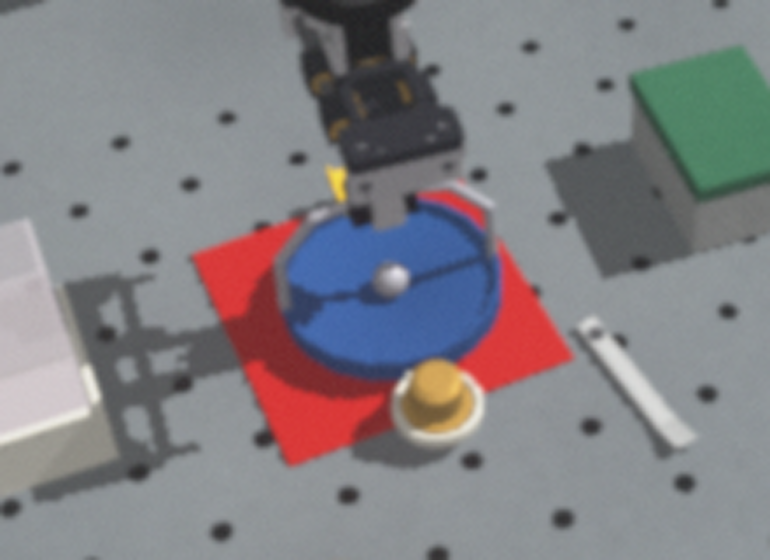

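The dish is lifted level, with the ball in the middle at (391,279) and the cap in the pocket at (438,400). The measured weight is about 5.5–6 N, as expected. Lifting further.

```bash
python3 -m creep '[[[0,0,-3,0,0,0,-1],[0,0,-6,0,0,0,-1],[0,0,-8,0,0,0,-1],[0,0,-8,0,0,0,-1],[0,0,-6,0,0,0,-1],[0,0,-4,0,0,0,-1],[0,0,-2,0,0,0,-1],[0,0,0,0,0,0,-1]]]' 40;python3 - <<'E'
from rig import r
from h import *
delta(r,[.501,-.0118,.145],0.5)
E
```

```text
t: 14.45
tcp_pos: [0.5007, -0.0117, 0.15]
ee_rot: [-2.211, -2.232, -0.001]
ft_force: [0.5, 0.7, -5.2]
grip_width: 0.188
t 14.45 tcp [ 0.5007 -0.0117  0.15  ] shift [-0.1  0.3  5. ] turn [ 0.    -0.     0.001] w 0.188 F [ 0.5  0.7 -5.2] q7 0.15
```

```bash
python3 -m creep '[[[0,0,0,0,0,-0.01,-1],[0,0,0,0,0,-0.02,-1],[0,0,0,0,0,-0.03,-1],[0,0,0,0,0,-0.03,-1],[0,0,0,0,0,-0.03,-1],[0,0,0,0,0,-0.03,-1]]]' 40;python3 - <<'E'
from rig import r
from h import *
delta(r,[.501,-.0118,.15],92)
E
```

```text
t: 15.05
tcp_pos: [0.5002, -0.0117, 0.1491]
ee_rot: [-2.022, -2.403, 0.002]
ft_force: [0.4, -0.7, -5.5]
grip_width: 0.19
t 15.05 tcp [ 0.5002 -0.0117  0.1491] shift [-0.2  0.8 -0.9] turn [-1.000e-03 -1.000e-03 -1.434e+00] w 0.19 F [ 0.4 -0.7 -5.5] q7 0.29
```

```bash
python3 -m creep '[[[0,0.5,-0.5,0,0,-0.04,-1],[0,0,0,0,0,-0.05,-1],[0,0,0,0,0,-0.05,-1],[0,0,0,0,0,-0.05,-1],[0,0,0,0,0,-0.05,-1],[0,0,0,0,0,-0.05,-1],[0,0,0,0,0,-0.05,-1]]]' 40;python3 - <<'E'
from rig import r
from h import *
delta(r,[.501,-.0118,.15],92)
d=r.capture('scene')
cv2.imwrite('pics/s14.png',cv2.resize(d['img'][130:290,130:350],None,fx=3.5,fy=3.5,interpolation=cv2.INTER_CUBIC))
E
```

```text
t: 15.75
tcp_pos: [0.5006, -0.0119, 0.1494]
ee_rot: [-1.553, -2.73, 0.002]
ft_force: [0.3, -0.3, -6.3]
grip_width: 0.192
t 15.75 tcp [ 0.5006 -0.0119  0.1494] shift [-0.1  0.5 -0.6] turn [-2.000e-03 -1.000e-03 -1.069e+00] w 0.192 F [ 0.3 -0.3 -6.3] q7 0.62
```

View pics/s14.png

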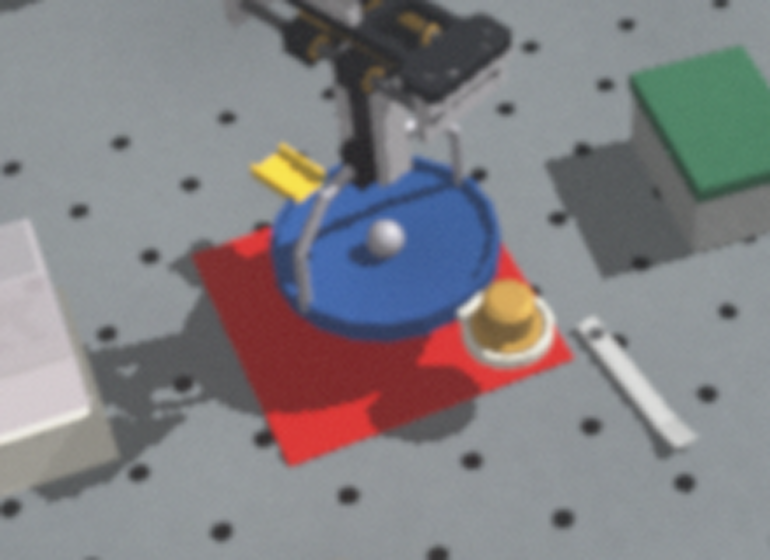

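The dish is turning the right way, lip (288,172) swinging toward the bin. It stays level, with the ball central at (386,238) and the cap in.

```bash
python3 -m creep '[[[0,0.3,-0.5,0,0,-0.04,-1],[0,0,0,0,0,-0.05,-1],[0,0,0,0,0,-0.05,-1],[0,0,0,0,0,-0.05,-1],[0,0,0,0,0,-0.05,-1],[0,0,0,0,0,-0.05,-1],[0,0,0,0,0,-0.05,-1],[0,0,0,0,0,-0.05,-1]]]' 40;python3 - <<'E'
from rig import r
from h import *
delta(r,[.501,-.0118,.15],92)
E
```

```text
t: 16.6
tcp_pos: [0.5008, -0.0123, 0.1497]
ee_rot: [-0.967, -2.987, 0.002]
ft_force: [0.3, -0.2, -5.4]
grip_width: 0.189
t 16.6 tcp [ 0.5008 -0.0123  0.1497] shift [ 0.1  0.5 -0.3] turn [-0.002 -0.002 -0.661] w 0.189 F [ 0.3 -0.2 -5.4] q7 1.0
```

```bash
python3 -m creep '[[[0,0.3,-0.5,0,0,-0.05,-1],[0,0,0,0,0,-0.05,-1],[0,0,0,0,0,-0.05,-1],[0,0,0,0,0,-0.05,-1],[0,0,0,0,0,-0.05,-1],[0,0,0,0,0,-0.05,-1],[0,0,0,0,0,-0.05,-1],[0,0,0,0,0,-0.05,-1]]]' 40;python3 - <<'E'
from rig import r
from h import *
delta(r,[.501,-.0118,.15],92)
E
```

```text
t: 17.4
tcp_pos: [0.501, -0.0126, 0.15]
ee_rot: [-0.328, -3.122, 0.003]
ft_force: [-0.5, 0.2, -6.5]
grip_width: 0.186
t 17.4 tcp [ 0.501  -0.0126  0.15  ] shift [ 0.2  0.8 -0. ] turn [-0.002 -0.002 -0.244] w 0.186 F [-0.5  0.2 -6.5] q7 1.39
```

```bash
python3 -m creep '[[[0,0.3,0,0,0,-0.05,-1],[0,0,0,0,0,-0.05,-1],[0,0,0,0,0,-0.04,-1],[0,0,0,0,0,-0.03,-1],[0,0,0,0,0,-0.025,-1],[0,0,0,0,0,-0.015,-1],[0,0,0,0,0,-0.01,-1],[0,0,0,0,0,0,-1]]]' 40;python3 - <<'E'
from rig import r
from h import *
delta(r,[.501,-.0118,.15],92)
D={c:r.capture(c) for c in ('scene','top','wrist')}
cv2.imwrite('pics/s15.png',cv2.resize(D['scene']['img'][130:290,80:350],None,fx=2.9,fy=2.9,interpolation=cv2.INTER_CUBIC))
cv2.imwrite('pics/t15.png',cv2.resize(D['top']['img'][150:320,230:450],None,fx=3.5,fy=3.5,interpolation=cv2.INTER_CUBIC))
cv2.imwrite('pics/w15.png',D['wrist']['img'])
delta(r,[.501,-.0118,.15],92)
E
```

```text
t: 18.2
tcp_pos: [0.5012, -0.0129, 0.1497]
ee_rot: [0.033, -3.139, 0.003]
ft_force: [-0.6, -0.1, -6.0]
grip_width: 0.185
t 18.2 tcp [ 0.5012 -0.0129  0.1497] shift [ 0.2  1.1 -0.3] turn [-0.002 -0.002 -0.014] w 0.185 F [-0.6 -0.1 -6. ] q7 1.61
t 18.35 tcp [ 0.5011 -0.0129  0.1497] shift [ 0.1  1.1 -0.3] turn [-0.002 -0.002 -0.014] w 0.188 F [ 0.1  0.6 -5.9] q7 1.61
```

View pics/s15.png

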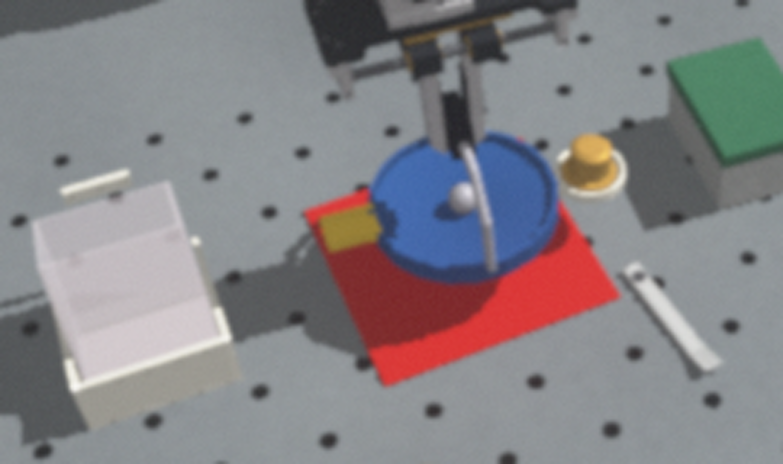

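View pics/w15.png

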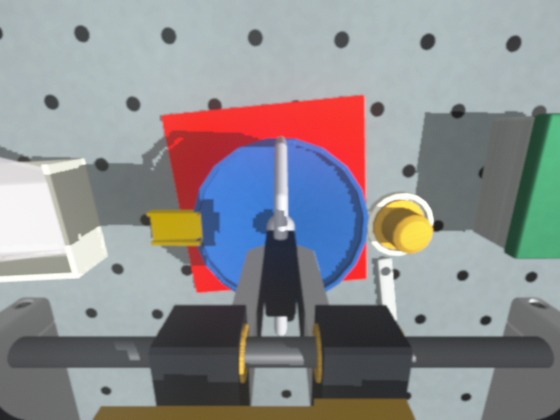

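View pics/t15.png

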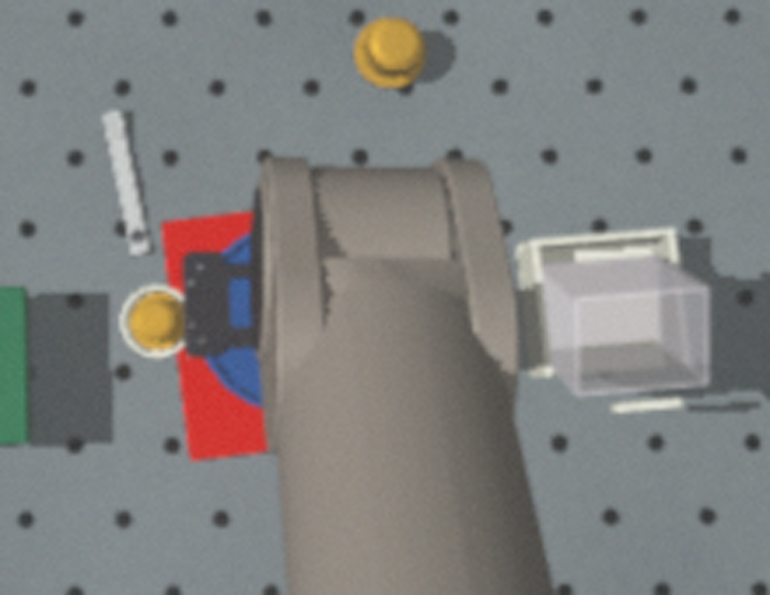

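The lip (177,227) points at the bin (its near edge spans rows 160–275, centre about 220). The ball is at (280,222) under the arch on the axis, the cap is seated, and the lever and tin look untouched. I'll let it settle, check once more and hand in.

```bash
python3 -m creep '[[[0,0,0,0,0,0,-1],[0,0,0,0,0,0,-1],[0,0,0,0,0,0,-1],[0,0,0,0,0,0,-1],[0,0,0,0,0,0,-1]]]' 40;python3 - <<'E'
from rig import r
from h import *
delta(r,[.501,-.0118,.15],92)
print(np.abs(r.observe()['joint_velocities']).max())
D={c:r.capture(c) for c in ('scene','wrist')}
g={}
for c in D:
    br=comp(hsvm(D[c],(8,90,60),(28,255,255)),proj(D[c],[.5,.093,.073])); 
    f=fit([(D[c],br)],lambda x:CAP(x,.0575),[.5,.093]); print(c,'cap',f.x,f.fun)
L=[(D[c],r.landmark_of(c,'ball_center')) for c in D]
for d,l in L: print('ball',[(np.round(x['uv'],1),round(x['p'],2),np.round(onz(d,x['uv'],.0685),4)) for x in l[:2]], 'axis px',np.round(proj(d,[.501,-.0127,.0685]),1))
for n,p0 in (('tin',0),('lever',0)):
    for c in D: print(n,c,[np.round(onz(D[c],x['uv'],0),4) for x in r.landmark_of(c,n)[:1]])
delta(r,[.501,-.0118,.15],92)
E
```

```text
t: 18.85
tcp_pos: [0.5012, -0.0128, 0.1497]
ee_rot: [0.032, -3.139, 0.003]
ft_force: [-0.2, 0.6, -5.4]
grip_width: 0.19
t 18.85 tcp [ 0.5012 -0.0128  0.1497] shift [ 0.1  1.  -0.3] turn [-0.002 -0.002 -0.015] w 0.19 F [-0.2  0.6 -5.4] q7 1.6
0.0018868834772407983
scene cap [0.49464523 0.09255798] 0.1413327526132404
wrist cap [0.49995686 0.0935737 ] 0.03812956945572705
ball [(array([124.2, 234.2]), 0.49, array([ 0.5208, -0.2746,  0.0685])), (array([235.9, 199.7]), 0.47, array([ 0.5034, -0.0232,  0.0685]))] axis px [240.1 197.8]
ball [(array([279.8, 228.5]), 0.69, array([ 0.5025, -0.013 ,  0.0685]))] axis px [280.2 226.8]
tin scene [array([0.483, 0.449, 0.   ])]
tin wrist [array([0.4688, 0.2382, 0.    ])]
lever scene [array([0.6117, 0.1117, 0.    ])]
lever wrist [array([0.6185, 0.1177, 0.    ])]
t 19.25 tcp [ 0.5011 -0.0128  0.1497] shift [ 0.1  1.  -0.3] turn [-0.002 -0.002 -0.015] w 0.188 F [ 0.3 -0.  -5.2] q7 1.6
```

```bash
python3 -c "
from rig import r
print(r.close_job())"
```

```text
the job is handed in; nothing more can be done
None
```

The job is done and handed in at about 19 s of the 58 s allowed; handing in gives no verdict. I set the smaller brass cap rim down in the white pocket and let go. I then gripped the dish by its black block at 40 N, lifted it about 5 cm and turned it 91° the short way, so the lip points at the bin.

**Passed in the last checks:**
- **Hold:** the tool was within 0.003 rad of vertical, the joints were nearly still (under 0.002 rad/s), and the load read 5–6 N against about 5.4 N expected.
- **Position:** the gripper's axis is within a few millimetres of the mat's centre.
- **Cap:** the wrist camera put it at (0.500, 0.0936), about 1 mm from where the pocket should be.
- **Ball:** the wrist camera showed it about 1–2 mm from the dish axis.
- **Lever:** the readings are within about 7 mm of where it lay at the start.
- **Tin:** the wrist camera put it within about 8 mm of where it stood at the start. I never reached near the lever or the tin.

**Disagreed:**
- **Ball:** the scene camera's best guess was on the bin, which is a false detection. Its second guess was about 11 mm off the axis; I took the closer wrist view as right.
- **Cap:** the scene camera's fit was poor and read about 5 mm off in x.
- **Tin:** the scene camera's network reported the larger tin, so it says nothing about the one meant.

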